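# Stand the tipped glaze bottles back in their lane

## Task

Two glaze bottles have tipped over in the front lane of the rack. Stand each upright on the lane's floor, one in the gap between each pair of neighbouring jars, back against the middle rail, setting them down gently; leave the jars and the standing bottles as they are.

Things in the scene. Friction and masses are not known exactly. Their poses are not given: they have to be found in the camera images.
- rack: fixed wooden rack, 800 mm long (its y), 235 mm deep (its x, away from the robot); origin on the table under its centre. Floor top 12 mm above the table. Rails 10 mm wide along its x = -112.5, 0 and 112.5 mm, tops at 22 mm. Front lane: between the first two rails; rear lane: behind the middle rail. A bottle against the middle rail has its axis at x = -33 mm.
- gap_left (a point): middle of the gap between the left and the middle jar, on the floor of the front lane; same axes as the rack (x towards the middle rail, y along the lane, z up)
- gap_right (a point): the same for the gap between the middle and the right jar
- bottle_a: white plastic bottle, 140 mm tall: round body 56 mm in diameter up to 102 mm, conical shoulder, grey cap 28 mm in diameter; about 0.2 kg, centre of mass 55 to 60 mm above the foot. Origin on its axis halfway up, 70 mm above the foot; z along the bottle from foot to cap. Starts tipped over in the front lane, lying along it, cap towards the rack's +y.
- bottle_b: white plastic bottle, 140 mm tall: round body 56 mm in diameter up to 102 mm, conical shoulder, grey cap 28 mm in diameter; about 0.2 kg, centre of mass 55 to 60 mm above the foot. Origin on its axis halfway up, 70 mm above the foot; z along the bottle from foot to cap. Starts tipped over in the front lane, in the other gap, lying along it, cap towards the rack's -y.
- jar_left: squat closed jar with black lid, 72 mm in diameter, 50 mm tall, standing in the front lane; origin at the centre of its foot. Leave alone.
- jar_mid: squat closed jar with black lid, 72 mm in diameter, 50 mm tall, standing in the front lane; origin at the centre of its foot. Leave alone.
- jar_right: squat closed jar with black lid, 72 mm in diameter, 50 mm tall, standing in the front lane; origin at the centre of its foot. Leave alone.
- rear_0: bottle of the same kind (56 mm in diameter, 140 mm tall), already standing in the rear lane; origin at the centre of its foot, z up. Leave alone.
- rear_1: bottle of the same kind (56 mm in diameter, 140 mm tall), already standing in the rear lane; origin at the centre of its foot, z up. Leave alone.
- rear_2: bottle of the same kind (56 mm in diameter, 140 mm tall), already standing in the rear lane; origin at the centre of its foot, z up. Leave alone.

How it is judged (in metres and radians):
At the end, for the whole second after the job is handed in: Both bottles stand upright (within 5 degrees) and at rest on the floor of the front lane, one between the left and middle jars and one between the middle and right jars (axis 50 to 270 mm along the rack from the middle), their sides within 5 mm of the middle rail (angle between each of bottle_a, bottle_b's own z axis and vertical below 0.09 rad and z of bottle_a in the frame of rack between 0.078 and 0.086 m and x of bottle_a in the frame of rack between -0.038 and -0.028 m and linear speed of each of bottle_a, bottle_b below 0.02 m/s and angular speed of each of bottle_a, bottle_b below 0.2 rad/s and z of bottle_b in the frame of rack between 0.078 and 0.086 m and x of bottle_b in the frame of rack between -0.038 and -0.028 m and ((y of bottle_a in the frame of rack between 0.05 and 0.27 m and y of bottle_b in the frame of rack between -0.27 and -0.05 m) or (y of bottle_b in the frame of rack between 0.05 and 0.27 m and y of bottle_a in the frame of rack between -0.27 and -0.05 m))); the robot touches nothing.
It fails at once if a standing jar or rear bottle is pushed more than 20 mm or tipped (distance of any of jar_left, jar_mid, jar_right, rear_0, rear_1, rear_2 from where it was at the start of the episode above 0.02 m or angle between any of jar_left, jar_mid, jar_right, rear_0, rear_1, rear_2's own z axis and vertical above 0.25 rad).
It fails at once if a bottle is banged or pressed hard on the rack (over 60 N) (contact force between any of bottle_a, bottle_b and rack above 60 N).
It fails at once if a bottle is let fall or knocked away (it moves faster than 0.4 m/s with no finger touching it) ((linear speed of bottle_a above 0.4 m/s and contact force between the fingers and bottle_a below 0.1 N) or (linear speed of bottle_b above 0.4 m/s and contact force between the fingers and bottle_b below 0.1 N)).
It also fails if it takes over 58 s, if anything falls off the work surface, if the arm or the gripper's body presses on something with over 40 N, if the wrist force passes 120 N, or if a joint passes its speed limit or range.

## Robot

A 6-joint arm with a two-finger parallel gripper is mounted at the origin on the work surface. World frame = base frame: x ahead of the robot, y to its left, z up, the work surface at z = 0. Lengths are in mm, angles in degrees, forces in N, time in s.
With the tool pointing down it reaches from about 350 to 850 mm from the base axis. Payload 8.1 kg.
Tool frame: the origin (TCP) lies on the centre line of the jaws, within the pads' length; the fingertips stand 19 mm ahead of it and the grasp point (between the pads) is the TCP (r.tip_reach is the z of the fingertips in the tool frame, in mm); z points along the fingers, y is the line along which they close (so a half turn about z gives the same grasp; the last joint's range is limited). The gripper opens to 85 mm and grips with 20 to 120 N. Pads are 22 mm wide; open, the fingers measure 114 mm over their backs; the gripper's body (76 mm by 85 mm) begins 54 mm behind the grasp point. The pads swing forward as they close: fully open they stand 13 mm farther back than shut.
Start: joints at [-67.976, 7.471, 85.268, -0, 87.261, -4.893], TCP at [271.644, -534.99, 250.292] pointing down, gripper open.
Joint ranges: [-169.43, 169.43], [-51.17, 129.36], [1.28, 143.12], [-76.62, 256.62], [0, 156.53], [-152.29, 152.29]. Speed limits (degrees/s): [136.94, 136.94, 159.86, 180, 180, 180].

## Interface

Orientations are given as [roll, pitch, yaw] about the fixed x, y, z axes, in that order (R = Rz(yaw) Ry(pitch) Rx(roll)).
In Python, from bench import r gives the robot as it stands. The module is installed in compiled form; this text tells all that it offers.
- The arm moves only by the shell command python3 -m handwheel 'ROWS' [FORCE]. ROWS is JSON, a list of rows, each a list of 7 numbers: the shift along the tool's x, y, z in m, then the turn, a rotation vector about the tool's x, y, z in degrees, then the finger opening in m, from 0 to 0.0854. In form: [[tx, ty, tz, ax, ay, az, claw], ...]. A call has 1 to 8 rows; each row shifts and turns the commanded pose from where the row before left it, along the tool's axes as they then stand; what a row does not reach is not made up. A row lasts 1/12 s, in which the tool goes at most 41.7 mm and 7.16 degrees, less where a joint would pass 70% of its speed; a pose out of reach is approached as far as the arm can. A call with a gripper value outside its range is refused whole. The fingers move at their own pace and stop on an object; FORCE is the grip in N (left out, the last holds). Time passes only in rows, so rows that do not move let the fingers close. It gives the time, the measured TCP pose, the force, the opening and the grip force at its end, in the units of the state.
- r.sense(): the state, without advancing time (a new reading comes with each control period).
- r.snapshot(name): name is "side" or "top" or "wrist"; returns (picture, depth): 420x560x3 uint8, blue, green, red; 420x560 float32, mm along the optical axis (not along the pixel's ray), 0 where there is no reading.
- r.calibration(name): a dict with "vfov" (degrees; the focal length in pixels is half the picture's height over the tangent of half this angle, whatever the lens; pixels are square), "cx", "cy" (the principal point, pixels), "rvec" (rotation vector, rad) and "tvec" (3), from world to camera coordinates, as OpenCV has them; the wrist camera has in their place "tool_from_camera" (4x4, takes a point from camera to tool coordinates, whose origin is the TCP and whose axes are the flange's). Camera axes: x right, y down, z forward; pixel columns grow to the right and rows downward; lengths in mm; the calibration is good to about 2 mm. The wrist camera is an equidistant fisheye: a pixel r from the principal point sees the ray r / f radians off the axis. A picture is of the moment at which its call begins: read the wrist's pose just before it. calibration takes no time and is no camera call.
- r.hand_in(): hands the job in; it is judged then, once.
The state is a dict: "time": time; "joint_pos": joint angles; "qd": joint speeds; "joint_efforts": joint torques, N m; "tool_pos": TCP position; "tcp_rot": TCP orientation; "ft_force": force on the tool from outside, world axes, zero at the start; "wrist_torque": the same for the moment, N m; "finger_gap": finger opening in mm; "grip_force": force on a finger pad.
Only numpy, scipy, OpenCV 4.12 (cv2) and the standard library are available. Lean on these libraries where they do the work, as an engineer would, in place of code of your own. Each camera call takes 0.05 s, during which the arm holds its last target. There are 200 camera calls.

## Working session

There is one attempt and no reset: what is moved stays moved. The work goes in short steps, Python scripts to look and compute and a shell command to move; the robot and the scene stay as the last step left them, time stands still between calls to the robot, and variables do not carry over. Pictures are saved under pics/ and viewed, at most 10 in all, crops included, and the job is handed in when it is done.

```bash
mkdir -p pics; cat > h.py <<'E'
import numpy as np, cv2
from scipy.spatial.transform import Rotation as R
from bench import r
def cam(name):
    c=r.calibration(name); f=210/np.tan(np.radians(c["vfov"])/2)
    return c,f
def world(name,u,v,d):
    c,f=cam(name); M=R.from_rotvec(np.ravel(c["rvec"])).as_matrix(); t=np.ravel(c["tvec"])
    p=np.stack([(u-c["cx"])/f*d,(v-c["cy"])/f*d,d],-1)
    return (p-t)@M
def ray(name,u,v):
    o=world(name,0.,0.,np.array(0.)); p=world(name,u,v,np.array(1.)); return o,(p-o)
def plane(name,u,v,z):
    o,d=ray(name,u,v); return o+d*(z-o[2])/d[2]
E
python3 - <<'E'
from h import *
s=r.sense(); print(s)
for n in ("top","side"):
    p,d=r.snapshot(n); cv2.imwrite(f"pics/{n}0.png",p); np.save(f"{n}0.npy",d)
    c,f=cam(n); print(n,c,f,world(n,0.,0.,np.array(0.)))
print(r.calibration("wrist"))
E
```

```text
{'time': 0.0, 'joint_pos': array([-6.79764364e+01,  7.51380313e+00,  8.53295097e+01, -2.76175594e-03,
        8.72594630e+01, -4.89177764e+00]), 'qd': array([ 0.05008261,  0.03827201, -0.02519662, -0.03675735, -0.1287225 ,
        0.04106217]), 'joint_efforts': array([ 3.22886926e-04, -5.69395101e+01, -5.00546801e+01, -1.96686638e-04,
        1.45080415e-02,  1.02734589e-05]), 'tool_pos': array([ 271.43180454, -534.5292719 ,  249.2557736 ]), 'tcp_rot': array([-1.79897363e+02, -6.01578132e-03,  2.69154704e+01]), 'ft_force': array([-0.34552721,  0.15521965,  0.25128669]), 'wrist_torque': array([-0.00464547,  0.01522294,  0.01762033]), 'grip_force': 0.0, 'finger_gap': 85.49713680852514}
top {'vfov': 51.04484595771286, 'cx': 278.9281991838097, 'cy': 215.63459736086236, 'rvec': array([ 2.21446826, -2.18657611,  0.08354557]), 'tvec': array([   5.54328425,  510.42993351, 1177.3430225 ])} 439.83109319788446 [ 441.04111826   32.86212361 1204.61979499]
side {'vfov': 49.44850915363325, 'cx': 273.93399454744616, 'cy': 203.6902006299866, 'rvec': array([ 0.42078169, -2.66887901,  1.36385132]), 'tvec': array([506.50483224, 119.66739109, 902.26431642])} 456.0641010964438 [302.69324501 783.66679506 615.78525478]
{'vfov': 65.70646984690485, 'cx': 283.9173544610475, 'cy': 203.33102422049663, 'tool_from_camera': array([[-8.97976939e-04, -9.63083147e-01, -2.69202610e-01,
         6.81508775e+01],
       [ 9.99999483e-01, -7.36150827e-04, -7.02080929e-04,
        -3.97504944e-01],
       [ 4.77988587e-04, -2.69203101e-01,  9.63083310e-01,
        -1.23583766e+02],
       [ 0.00000000e+00,  0.00000000e+00,  0.00000000e+00,
         1.00000000e+00]])}
```

View pics/top0.png

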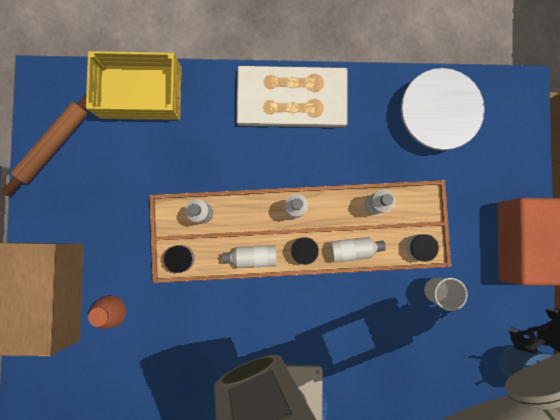

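View pics/side0.png

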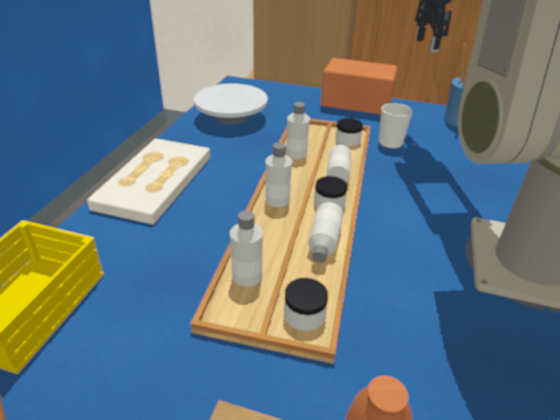

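Top view: rack corners are near (150,195), (445,182), (450,265) and (155,282). The jars are at (178,259), (304,251) and (424,247). Bottle_a lies with its cap at (224,258) and its foot at (276,256). Bottle_b lies with its cap at (382,246) and its foot at (332,250). The side view shows the same layout. Next I'll measure positions.

```bash
python3 - <<'E'
from h import *
img=cv2.imread("pics/top0.png"); hsv=cv2.cvtColor(img,cv2.COLOR_BGR2HSV); d=np.load("top0.npy")
h,s,v=cv2.split(hsv)
V,U=np.mgrid[0:420,0:560].astype(float)
W=world("top",U,V,d)
# rack: brown colours in its window
m=((h<22)&(s>60)&(v>50)).astype(np.uint8); m[:178]=0;m[286:]=0;m[:,:145]=0;m[:,455:]=0
m=cv2.morphologyEx(m,cv2.MORPH_CLOSE,np.ones((25,25)))
c=max(cv2.findContours(m,0,2)[0],key=cv2.contourArea); box=cv2.boxPoints(cv2.minAreaRect(c)); print("box",box)
P=np.array([plane("top",*b,22.) for b in box]); ctr=P.mean(0); print(P.round(1),ctr.round(1))
e=P-ctr; L=max([P[1]-P[0],P[2]-P[1]],key=np.linalg.norm); L=L*np.sign(L[1])
yaw=np.degrees(np.arctan2(-L[0],L[1])); print("yaw",yaw,[np.linalg.norm(P[1]-P[0]),np.linalg.norm(P[2]-P[1])])
Rk=R.from_euler("z",yaw,degrees=True).as_matrix(); np.savez("rack.npz",ctr=ctr,yaw=yaw)
rk=(W-[ctr[0],ctr[1],0])@Rk
inr=(abs(rk[...,0])<118)&(abs(rk[...,1])<400)&(d>0)
print("floor z",np.median(rk[...,2][inr&(rk[...,2]<16)&(h<22)&(s>60)]), "rail z",np.percentile(rk[...,2][inr&(abs(rk[...,0])<3)&(h<22)],[20,50,80]))
tall=(inr&(rk[...,2]>27)).astype(np.uint8)
n,lab,st,cen=cv2.connectedComponentsWithStats(tall)
for i in range(1,n):
    if st[i,4]<60: continue
    q=rk[lab==i]; print(st[i],"lo",q.min(0).round(),"hi",np.percentile(q,98,axis=0).round(),"c",q.mean(0).round())
# side view height check + along-lane profile
ds=np.load("side0.npy"); S=(world("side",U,V,ds)-[ctr[0],ctr[1],0])@Rk
ins=(abs(S[...,0])<118)&(abs(S[...,1])<400)&(ds>0)
print("side floor",np.median(S[...,2][ins&(S[...,2]<18)]))
n,lab,st,cen=cv2.connectedComponentsWithStats((ins&(S[...,2]>27)).astype(np.uint8))
for i in range(1,n):
    if st[i,4]<60: continue
    q=S[lab==i]; print(st[i],"lo",q.min(0).round(),"hi",np.percentile(q,98,axis=0).round())
E
```

```text
box [[147.76562 194.72382]
 [445.9607  179.56131]
 [450.4143  267.1484 ]
 [152.21924 282.3109 ]]
[[ 561.5  365.2   22. ]
 [ 614.4 -442.    22. ]
 [ 377.  -451.7   22. ]
 [ 328.   346.6   22. ]] [470.2 -45.5  22. ]
yaw 3.7479953642276427 [np.float64(808.9257683561303), np.float64(237.6235976618469)]
floor z 11.481499822234372 rail z [19.8391591  21.76653224 23.80892004]
[365 190  30  24 551] lo [  35. -233.   27.] hi [  87. -177.  154.] c [  60. -196.  112.]
[284 194  24  24 441] lo [ 35. -15.  36.] hi [ 88.  40. 154.] c [ 61.  15. 122.]
[185 199  27  24 505] lo [ 35. 233.  28.] hi [ 87. 286. 154.] c [ 61. 256. 117.]
[407 234  32  28 693] lo [ -97. -354.   27.] hi [ -28. -283.   66.] c [ -61. -314.   60.]
[290 237  28  28 606] lo [-88. -39.  31.] hi [-20.  29.  67.] c [-52.  -4.  62.]
[ 330  237   55   25 1010] lo [ -86. -218.   28.] hi [-29. -78.  70.] c [ -55. -137.   60.]
[163 245  31  28 670] lo [-91. 289.  27.] hi [-24. 357.  67.] c [-56. 322.  61.]
[ 222  245   54   23 1005] lo [-89.  71.  38.] hi [-34. 205.  70.] c [-60. 133.  60.]
side floor 13.00379093546128
[ 265  102   44  100 2251] lo [  35. -223.   27.] hi [ 89.  40. 153.]
[335 118  28  24 564] lo [ -96. -358.   27.] hi [ -27. -283.   66.]
[ 307  143   44  120 3028] lo [ -89. -218.   27.] hi [-24. 209.  70.]
[ 230  210   32   71 1871] lo [ 35. 236.  27.] hi [ 86. 289. 153.]
[ 283  277   45   49 1769] lo [-92. 287.  27.] hi [-24. 359.  66.]
```

```bash
cat > go.py <<'E'
# usage: go.py x y z tilt yawofs  (rack x,y mm, world z): tool-frame shift (mm) and turn (deg) from the present pose
from h import *; import sys
k=np.load("rack.npz"); Rk=R.from_euler("z",k["yaw"],degrees=True)
def rackpose():
    s=r.sense(); p=Rk.inv().apply(s["tool_pos"]-[k["ctr"][0],k["ctr"][1],0]); return s,p
def target(x,y,z,t,yo):
    s,p=rackpose(); C=R.from_euler("xyz",s["tcp_rot"],degrees=True)
    G=R.from_euler("z",k["yaw"]+yo,degrees=True)*R.from_euler("x",t,degrees=True)*R.from_matrix(np.array([[0,1,0],[1,0,0],[0,0,-1.]]))
    print("rack pos",p.round(1),"q",s["joint_pos"].round(0),"F",s["ft_force"].round(1),"gap",round(s["finger_gap"],1),s["grip_force"],"t",s["time"])
    w=Rk.apply(np.array([x,y,z])-p)
    print("shift tool",C.inv().apply(w).round(1),"after turn",G.inv().apply(w).round(1),"turn",np.degrees((C.inv()*G).as_rotvec()).round(1))
if __name__=="__main__": target(*map(float,sys.argv[1:6]))
E
python3 - <<'E'
from h import *
img=cv2.imread("pics/top0.png"); h,s,v=cv2.split(cv2.cvtColor(img,cv2.COLOR_BGR2HSV)); d=np.load("top0.npy")
k=np.load("rack.npz"); V,U=np.mgrid[0:420,0:560].astype(float)
np.savez("rack.npz",ctr=k["ctr"],yaw=3.65); Rk=R.from_euler("z",3.65,degrees=True)
rk=(world("top",U,V,d)-[k["ctr"][0],k["ctr"][1],0])@Rk.as_matrix()
for n,(a,b) in dict(a=(60,220),b=(-225,-70)).items():
    m=(rk[...,2]>38)&(abs(rk[...,0]+58)<45)&(rk[...,1]>a)&(rk[...,1]<b); q=rk[m]
    body=[];
    for y0 in range(a,b,15):
        w=q[(q[:,1]>=y0)&(q[:,1]<y0+15)]
        if len(w)>15: body.append([y0+7,w[:,0].min(),w[:,0].max(),np.percentile(w[:,2],98)])
    print(n,q[:,1].min(),q[:,1].max()); print(np.round(body,1))
# middle rail: darkest/reddest line column-wise, between lanes
for y in (110,150,180,-110,-150,-190):
    col=[]
    for x in np.arange(-20,21,2.):
        p=np.r_[Rk.apply([x,y,22])]+[k["ctr"][0],k["ctr"][1],0]
        c=r.calibration("top"); f=cam("top")[1]; uv=cv2.projectPoints(p.reshape(1,3),c["rvec"],c["tvec"],np.array([[f,0,c["cx"]],[0,f,c["cy"]],[0,0,1]]),None)[0].ravel()
        col.append(cv2.getRectSubPix(img[...,1],(1,1),tuple(uv.astype(float)))[0,0])
    print(y,col)
E
python3 go.py -57 -156 220 0 0
```

```text
a 71.1500167805959 210.25894011256776
[[  67.   -86.8  -34.6   71.2]
 [  82.   -89.4  -24.1 1204.6]
 [  97.   -88.7  -33.1   69.9]
 [ 112.   -87.7  -34.8   71.5]
 [ 127.   -86.6  -34.2   69.6]
 [ 142.   -89.   -33.4   69.8]
 [ 157.   -88.1  -33.    69.6]
 [ 172.   -87.3  -34.7   70.1]
 [ 187.   -76.   -42.2   58.8]
 [ 202.   -72.9  -46.7   55.9]]
b -217.66352593229976 -76.88275917833224
[[-218.   -62.9  -36.3   56.7]
 [-203.   -64.7  -38.1   56.8]
 [-188.   -79.3  -29.3   67.5]
 [-173.   -81.2  -25.9   69.4]
 [-158.   -81.   -27.7   71. ]
 [-143.   -82.8  -27.3   69.7]
 [-128.   -84.5  -28.9   70. ]
 [-113.   -83.9  -28.7   71.5]
 [ -98.   -85.9  -30.3   69.5]
 [ -83.   -84.9  -31.9   70.6]]
110 [np.uint8(176), np.uint8(179), np.uint8(176), np.uint8(168), np.uint8(164), np.uint8(165), np.uint8(166), np.uint8(161), np.uint8(123), np.uint8(109), np.uint8(107), np.uint8(111), np.uint8(130), np.uint8(153), np.uint8(170), np.uint8(172), np.uint8(169), np.uint8(165), np.uint8(161), np.uint8(162), np.uint8(163)]
150 [np.uint8(176), np.uint8(178), np.uint8(174), np.uint8(168), np.uint8(163),
[... 1017 characters left out ...]
129), np.uint8(118), np.uint8(119), np.uint8(121), np.uint8(135), np.uint8(154), np.uint8(171), np.uint8(170), np.uint8(164), np.uint8(159), np.uint8(158), np.uint8(160), np.uint8(163)]
-190 [np.uint8(177), np.uint8(176), np.uint8(172), np.uint8(167), np.uint8(163), np.uint8(164), np.uint8(168), np.uint8(167), np.uint8(149), np.uint8(128), np.uint8(118), np.uint8(118), np.uint8(127), np.uint8(144), np.uint8(168), np.uint8(170), np.uint8(167), np.uint8(163), np.uint8(165), np.uint8(167), np.uint8(167)]
rack pos [-229.5 -475.4  249.3] q [-68.   8.  85.  -0.  87.  -5.] F [ 0.4 -0.5 -0. ] gap 85.2 0.0 t 0.1
shift tool [ 284.7 -225.3   29.8] after turn [319.4 172.5  29.3] turn [ -0.1  -0.1 -66.7]
```

```bash
python3 -m handwheel '[[0,0,0,0,0,-7,0.07],[0,0,0,0,0,-7,0.07],[0,0,0,0,0,-7,0.07],[0,0,0,0,0,-7,0.07],[0,0,0,0,0,-7,0.07],[0,0,0,0,0,-7,0.07],[0,0,0,0,0,-7,0.07],[0,0,0,0,0,-7,0.07]]' 50
python3 -m handwheel '[[0,0,0,0,0,-7,0.07],[0,0,0,0,0,-7,0.07],[0.03,0.018,0,0,0,0,0.07],[0.035,0.018,0,0,0,0,0.07],[0.035,0.018,0,0,0,0,0.07],[0.035,0.018,0,0,0,0,0.07],[0.035,0.018,0,0,0,0,0.07],[0.035,0.018,0,0,0,0,0.07]]'
python3 go.py -54.6 -155 200 40 3.2
```

```text
time: 0.77
tool_pos: [271.5, -534.7, 249.7]
tcp_rot: [-180.0, -0.1, 83.3]
ft_force: [0.1, 0.0, -0.2]
finger_gap: 70.0
grip_force: 0.0
time: 1.43
tool_pos: [354.2, -316.6, 249.8]
tcp_rot: [-180.0, -0.0, 96.9]
ft_force: [1.1, 0.1, 0.7]
finger_gap: 69.7
grip_force: 0.0
rack pos [-133.1 -263.2  249.8] q [-48. -12. 104.   0.  88. -55.] F [1.1 0.1 0.7] gap 69.7 0.0 t 1.4333
shift tool [103.5  84.5  49.8] after turn [ 47.4  84.4 104.7] turn [-0. 40.  0.]
```

```bash
python3 -m handwheel '[[0.035,0.028,0.01,0,0,0,0.07],[0.035,0.028,0.01,0,0,0,0.07],[0.033,0.028,0.01,0,0,0,0.07],[0,0,0,0,6,0,0.07],[0,0,0,0,6,0,0.07],[0,0,0,0,7,0,0.07],[0,0,0,0,7,0,0.07],[0,0,0,0,7,0,0.07]]'
python3 -m handwheel '[[0,0,0,0,7,0,0.07],[0,0,0,0,0,0,0.07]]'
python3 go.py -54.6 -155 45 40 3.2
```

```text
time: 2.1
tool_pos: [419.9, -215.5, 223.6]
tcp_rot: [179.9, -33.2, 97.1]
ft_force: [0.6, -0.3, -0.3]
finger_gap: 69.7
grip_force: 0.0
time: 2.27
tool_pos: [417.4, -215.6, 217.3]
tcp_rot: [-179.5, -40.9, 96.4]
ft_force: [0.1, 0.2, -2.1]
finger_gap: 70.1
grip_force: 0.0
rack pos [ -63.5 -166.5  217.3] q [-49.  16.  88.  23. 110. -55.] F [ 0.1  0.2 -2.1] gap 70.1 0.0 t 2.2667
shift tool [-104.4   10.7  137.4] after turn [-102.4    9.5  139. ] turn [-0.2 -0.9 -0.3]
```

```bash
python3 -m handwheel '[[-0.0174,0.0018,0.0229,0,0,0,0.07],[-0.0174,0.0018,0.0229,0,0,0,0.07],[-0.0174,0.0018,0.0229,0,0,0,0.07],[-0.0174,0.0018,0.0229,0,0,0,0.07],[-0.0174,0.0018,0.0229,0,0,0,0.07],[0,0,0,0,0,0,0.07],[0,0,0,0,0,0,0.07]]'
python3 go.py -54.6 -155 45 40 3.2; python3 - <<'E'
from h import *
p,d=r.snapshot("side"); cv2.imwrite("pics/s1.png",cv2.resize(p[80:330,200:420],None,fx=2.3,fy=2.3))
E
```

```text
time: 2.85
tool_pos: [426.7, -206.3, 79.0]
tcp_rot: [-179.9, -40.0, 96.9]
ft_force: [-0.3, -0.4, -0.4]
finger_gap: 69.9
grip_force: 0.0
rack pos [ -53.7 -157.8   79. ] q [-48.  25.  92.  22.  97. -59.] F [-0.3 -0.4 -0.4] gap 69.9 0.0 t 2.85
shift tool [-19.7  -0.7  27.8] after turn [-19.7  -0.8  27.8] turn [-0.2 -0.   0. ]
```

View pics/s1.png

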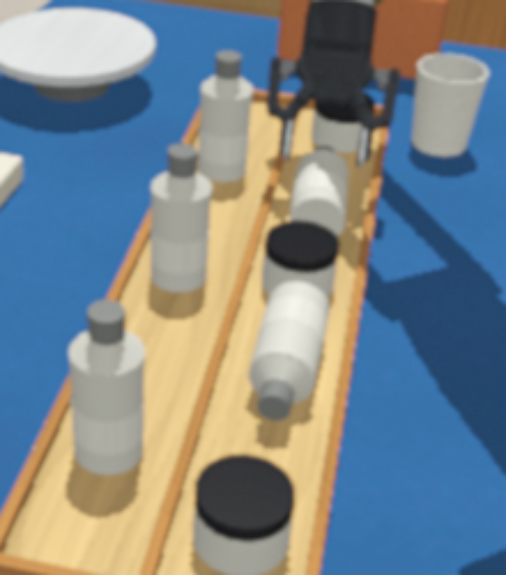

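The open fingers, at (285,130) and (365,140), straddle bottle_b's body evenly and clear the jars. Next I descend the last part and close.

```bash
python3 -m handwheel '[[-0.01,0,0.014,0,0,0,0.07],[-0.0095,-0.0007,0.0135,0,0,0,0.07],[0,0,0,0,0,0,0.07]]'
python3 go.py -54.6 -155 45 40 3.2
python3 -m handwheel '[[0,0,0,0,0,0,0.045],[0,0,0,0,0,0,0.045],[0,0,0,0,0,0,0.045],[0,0,0,0,0,0,0.045],[0,0,0,0,0,0,0.045]]' 50
python3 go.py -54.6 -155 150 40 3.2
```

```text
time: 3.15
tool_pos: [426.2, -204.8, 45.7]
tcp_rot: [-180.0, -39.9, 96.9]
ft_force: [-0.8, 0.2, -0.8]
finger_gap: 69.8
grip_force: 0.0
rack pos [ -54.  -156.2   45.7] q [-48.  28.  92.  22.  94. -60.] F [-0.8  0.2 -0.8] gap 69.8 0.0 t 3.15
shift tool [ 0.5 -0.5  1.3] after turn [ 0.5 -0.5  1.3] turn [-0.1  0.1  0.1]
time: 3.57
tool_pos: [427.4, -206.0, 47.7]
tcp_rot: [179.8, -39.9, 97.0]
ft_force: [-0.4, -2.3, 8.0]
finger_gap: 54.2
grip_force: 53.2
rack pos [ -53.  -157.5   47.7] q [-48.  28.  92.  22.  94. -60.] F [-0.4 -2.3  8. ] gap 54.2 53.24336349964142 t 3.5667
shift tool [ 67.5  -1.3 -76.8] after turn [ 67.7  -1.5 -76.7] turn [0.1 0.1 0.1]
```

```bash
python3 -m handwheel '[[0.002,0,-0.002,0,0,0,0.045],[0.006,0,-0.007,0,0,0,0.045],[0.01,0,-0.011,0,0,0,0.045],[0.012,0,-0.013,0,0,0,0.045],[0.012,0,-0.014,0,0,0,0.045],[0.01,0,-0.012,0,0,0,0.045],[0.008,0,-0.01,0,0,0,0.045],[0.006,0,-0.007,0,0,0,0.045]]'
python3 go.py -54.6 -155 150 -50 3.2
python3 -m handwheel '[[0,0,0,0,-4,0,0.045],[0,0,0,0,-6,0,0.045],[0,0,0,0,-6,0,0.045],[0,0,0,0,-6,0,0.045],[0,0,0,0,-6,0,0.045],[0,0,0,0,-6,0,0.045],[0,0,0,0,-6,0,0.045],[0,0,0,0,-6,0,0.045]]'
python3 -m handwheel '[[0,0,0,0,-6,0,0.045],[0,0,0,0,-6,0,0.045],[0,0,0,0,-6,0,0.045],[0,0,0,0,-6,0,0.045],[0,0,0,0,-6,0,0.045],[0,0,0,0,-6,0,0.045],[0,0,0,0,-5,0,0.045],[0,0,0,0,-3,0,0.045]]'
python3 -m handwheel '[[0,0,0,0,0,0,0.045],[0,0,0,0,0,0,0.045]]'
python3 go.py -40 -155 115 -50 3.2;  python3 - <<'E'
from h import *
p,d=r.snapshot("side"); cv2.imwrite("pics/s2.png",cv2.resize(p[30:300,200:440],None,fx=2.2,fy=2.2))
E
```

```text
time: 4.23
tool_pos: [426.7, -203.6, 148.4]
tcp_rot: [179.9, -39.9, 97.0]
ft_force: [0.1, -0.7, -2.4]
finger_gap: 54.6
grip_force: 52.9
rack pos [ -53.5 -155.   148.4] q [-48.  19.  91.  22. 103. -56.] F [ 0.1 -0.7 -2.4] gap 54.6 52.9261314868927 t 4.2333
shift tool [ 1.1 -1.1 -1.2] after turn [-1.1 -1.1 -1.1] turn [  0.1 -89.9   0.1]
time: 4.9
tool_pos: [426.3, -203.1, 147.2]
tcp_rot: [179.9, 6.3, 96.9]
ft_force: [-1.1, -0.8, -2.1]
finger_gap: 54.4
grip_force: 53.0
time: 5.57
tool_pos: [425.4, -202.1, 145.5]
tcp_rot: [-180.0, 50.2, 97.0]
ft_force: [-1.0, 0.4, -3.1]
finger_gap: 53.9
grip_force: 53.2
time: 5.73
tool_pos: [425.5, -202.3, 145.1]
tcp_rot: [-179.8, 49.9, 97.1]
ft_force: [0.3, -1.0, -1.9]
finger_gap: 54.1
grip_force: 53.2
rack pos [ -54.6 -153.7  145.1] q [  1. -10. 128. -55.  68.  19.] F [ 0.3 -1.  -1.9] gap 54.1 53.17313253879547 t 5.7333
shift tool [21.6 14.6 21. ] after turn [21.7 14.5 21. ] turn [-0.  -0.1  0.2]
```

View pics/s2.png

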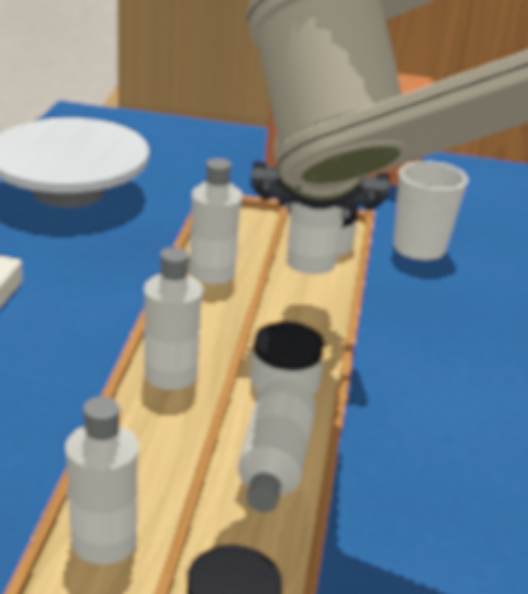

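```bash
cat > meas.py <<'E'
# side-camera depth: the held/standing bottle's foot height, axis x, tilt of its visible surface.  args: x y (rack, approx)
from go import *
x0,y0=map(float,sys.argv[1:3]); p,d=r.snapshot("side"); V,U=np.mgrid[0:420,0:560].astype(float)
S=Rk.inv().apply((world("side",U,V,d)-[k["ctr"][0],k["ctr"][1],0]).reshape(-1,3)).reshape(420,560,3)
hsv=cv2.cvtColor(p,cv2.COLOR_BGR2HSV)
m=(d>0)&(np.hypot(S[...,0]-x0,S[...,1]-y0)<40)&(S[...,2]>16)&(hsv[...,1]<60)&(hsv[...,2]>70)
zs=S[...,2][m]; zb=np.percentile(zs,1); print("n",m.sum(),"foot z",zb.round(1))
c=[]
for z in np.arange(zb+3,zb+100,8):
    w=S[m&(abs(S[...,2]-z)<5)]
    if len(w)>25:
        A=np.c_[2*w[:,:2],np.ones(len(w))]
        f=lambda q: np.hypot(w[:,0]-q[0],w[:,1]-q[1])-28
        from scipy.optimize import least_squares
        q=least_squares(f,[x0,y0],loss="soft_l1").x; c.append([z,*q])
c=np.array(c); print(c.round(1)); print("tilt deg x,y",np.degrees(np.arctan([np.polyfit(c[:,0],c[:,i],1)[0] for i in (1,2)])).round(1))
E
python3 meas.py -54.6 -153.7
```

```text
n 677 foot z 72.1
[[  75.1  -54.  -162.4]
 [  83.1  -54.  -162.2]
 [  91.1  -53.7 -162.2]
 [  99.1  -53.3 -162. ]
 [ 107.1  -53.4 -161.9]
 [ 115.1  -53.3 -162.2]
 [ 123.1  -53.1 -161.6]
 [ 131.1  -53.1 -162.2]
 [ 139.1  -53.3 -162.4]
 [ 147.1  -52.8 -161.8]]
tilt deg x,y [0.8 0.3]
```

```bash
python3 -m handwheel '[[0.006,0.003,0.005,0,0,0,0.045],[0.01,0.003,0.0085,0,0,0,0.045],[0.01,0.003,0.0085,0,0,0,0.045],[0.007,0.0025,0.0055,0,0,0,0.045],[0.003,0,0.0025,0,0,0,0.045],[0,0,0,0,0,0,0.045],[0,0,0,0,0,0,0.045]]'
python3 go.py -36 -155 90 -50 3.2; python3 meas.py -42 -162
```

```text
time: 6.42
tool_pos: [437.7, -202.0, 100.0]
tcp_rot: [179.9, 50.0, 96.8]
ft_force: [0.4, 0.7, -2.9]
finger_gap: 54.6
grip_force: 53.3
rack pos [ -42.4 -154.2  100. ] q [  1.  -2. 127. -57.  65.  25.] F [ 0.4  0.7 -2.9] gap 54.6 53.26460659503937 t 6.4167
shift tool [6.9 6.4 7.3] after turn [6.9 6.4 7.3] turn [ 0. -0. -0.]
n 590 foot z 24.4
[[  27.4  -42.2 -162.4]
 [  35.4  -41.9 -162.5]
 [  43.4  -42.  -162.5]
 [  51.4  -41.8 -162.2]
 [  59.4  -42.  -161.9]
 [  67.4  -41.9 -162.2]
 [  75.4  -41.4 -162. ]
 [  83.4  -41.3 -162.4]
 [  91.4  -41.6 -162.1]
 [  99.4  -41.5 -161.6]]
tilt deg x,y [0.6 0.4]
```

```bash
python3 -m handwheel '[[0.0025,0,0.002,0,0,0,0.045],[0.0025,0,0.002,0,0,0,0.045],[0,0.003,0,0,0,0,0.045],[0,0.0015,0,0,0,0,0.045],[0,0.001,0,0,0,0,0.045],[0,0,0,0,0,0,0.045]]'
python3 -m handwheel '[[0,0.001,0,0,0,0,0.045],[0,0.001,0,0,0,0,0.045],[0,0,0,0,0,0,0.045]]'
python3 go.py -34 -155 90 -50 3.2
```

```text
time: 6.97
tool_pos: [443.5, -200.7, 93.1]
tcp_rot: [180.0, 50.0, 96.9]
ft_force: [0.4, 0.5, -2.6]
finger_gap: 54.0
grip_force: 53.3
time: 7.22
tool_pos: [445.3, -200.4, 93.0]
tcp_rot: [180.0, 50.0, 96.9]
ft_force: [0.2, -0.1, -2.4]
finger_gap: 54.5
grip_force: 53.3
rack pos [ -34.8 -153.1   93. ] q [  2.   0. 125. -58.  64.  26.] F [ 0.2 -0.1 -2.4] gap 54.5 53.2645457983017 t 7.2167
shift tool [1.1 0.7 3.4] after turn [1.1 0.7 3.4] turn [0.1 0.  0. ]
```

```bash
python3 -m handwheel '[[0,0.0007,0,0,0,0,0.045],[0,0,0,0,0,0,0.045]]'; python3 -m handwheel '[[0,0.0007,0,0,0,0,0.045],[0,0,0,0,0,0,0.045]]';python3 -m handwheel '[[0.0015,0,0.0013,0,0,0,0.045],[0,0,0,0,0,0,0.045]]'; python3 -m handwheel '[[0.0008,0,0.0006,0,0,0,0.045],[0,0,0,0,0,0,0.045]]'
```

```text
time: 7.38
tool_pos: [445.8, -200.4, 93.0]
tcp_rot: [180.0, 50.0, 96.9]
ft_force: [-0.1, 0.2, -3.6]
finger_gap: 54.6
grip_force: 53.3
time: 7.55
tool_pos: [446.5, -200.3, 92.9]
tcp_rot: [180.0, 50.0, 96.9]
ft_force: [0.2, -0.5, -2.4]
finger_gap: 54.7
grip_force: 53.3
time: 7.72
tool_pos: [446.2, -200.4, 90.6]
tcp_rot: [-180.0, 50.0, 96.9]
ft_force: [-0.0, 0.3, -3.3]
finger_gap: 54.4
grip_force: 53.3
time: 7.88
tool_pos: [446.3, -200.4, 89.9]
tcp_rot: [-180.0, 50.0, 96.9]
ft_force: [0.5, -0.2, -2.9]
finger_gap: 54.4
grip_force: 53.5
```

```bash
for i in 1; do python3 -m handwheel '[[0.0008,0,0.0006,0,0,0,0.045],[0,0,0,0,0,0,0.045]]'; python3 -m handwheel '[[0.0008,0,0.0006,0,0,0,0.045],[0,0,0,0,0,0,0.045]]'; python3 -m handwheel '[[0,0.0007,0,0,0,0,0.045],[0,0,0,0,0,0,0.045]]'; done; python3 go.py -33 -155 88 -50 3.2
```

```text
time: 8.05
tool_pos: [446.5, -200.6, 89.8]
tcp_rot: [180.0, 50.1, 96.9]
ft_force: [-4.4, 1.9, 5.3]
finger_gap: 54.2
grip_force: 54.2
time: 8.22
tool_pos: [446.6, -200.9, 89.7]
tcp_rot: [180.0, 50.2, 96.8]
ft_force: [-7.6, 3.9, 13.4]
finger_gap: 54.4
grip_force: 54.8
time: 8.38
tool_pos: [447.2, -200.8, 89.7]
tcp_rot: [180.0, 50.2, 96.8]
ft_force: [-6.8, 2.5, 11.3]
finger_gap: 54.6
grip_force: 54.5
rack pos [ -32.9 -153.6   89.7] q [  2.   1. 125. -58.  64.  27.] F [-6.8  2.5 11.3] gap 54.6 54.50474739074707 t 8.3833
shift tool [ 0.4 -0.2  2.2] after turn [ 0.4 -0.2  2.2] turn [-0.   0.2 -0. ]
```

```bash
python3 -m handwheel '[[-0.0005,0,-0.0004,0,0,0,0.045],[0,0,0,0,0,0,0.045]]' 20; python3 -m handwheel '[[0,0,0,0,0,0,0.056],[0,0,0,0,0,0,0.058],[0,0,0,0,0,0,0.06],[0,0,0,0,0,0,0.063],[0,0,0,0,0,0,0.067],[0,0,0,0,0,0,0.07],[0,0,0,0,0,0,0.07]]'; python3 meas.py -33 -161; python3 go.py -33 -155 88 -50 3.2
```

```text
time: 8.55
tool_pos: [447.1, -200.6, 89.7]
tcp_rot: [180.0, 50.1, 96.8]
ft_force: [-4.4, 0.4, 6.1]
finger_gap: 54.4
grip_force: 53.7
time: 9.13
tool_pos: [447.1, -200.1, 88.5]
tcp_rot: [-180.0, 50.0, 96.9]
ft_force: [0.5, -0.3, -0.1]
finger_gap: 70.0
grip_force: 0.0
n 526 foot z 16.9
[[  19.9  -32.4 -161.1]
 [  27.9  -32.6 -161.3]
 [  35.9  -32.7 -161.2]
 [  43.9  -32.7 -160.8]
 [  51.9  -32.8 -161.2]
 [  59.9  -32.9 -160.8]
 [  67.9  -32.6 -160.5]
 [  75.9  -32.4 -161.4]
 [  83.9  -32.3 -160.3]]
tilt deg x,y [0.1 0.5]
rack pos [ -32.9 -152.9   88.5] q [  2.   1. 125. -58.  64.  27.] F [ 0.4 -0.4  0.2] gap 70.0 0.0 t 9.1833
shift tool [-1.  -0.2  2. ] after turn [-1.  -0.2  2. ] turn [ 0.1 -0.   0. ]
```

```bash
python3 -m handwheel '[[0,0,-0.01,0,0,0,0.07],[0,0,-0.02,0,0,0,0.07],[0,0,-0.035,0,0,0,0.07],[0,0,-0.04,0,0,0,0.07],[0,0,-0.04,0,0,0,0.07],[0,0,0,0,7,0,0.07],[0,0,0,0,7,0,0.07],[0,0,0,0,6,0,0.07]]'
python3 -m handwheel '[[0,0,0,0,0,0,0.07],[0,0,0,0,0,0,0.07]]'; python3 go.py -61 149 180 -30 0; python3 meas.py -33 -161|tail -1
```

```text
time: 9.85
tool_pos: [435.3, -86.5, 183.9]
tcp_rot: [179.7, 29.7, 97.2]
ft_force: [-1.0, -0.1, 0.3]
finger_gap: 70.3
grip_force: 0.0
time: 10.02
tool_pos: [434.0, -90.6, 183.3]
tcp_rot: [179.8, 30.1, 96.7]
ft_force: [0.3, -0.6, -0.7]
finger_gap: 70.1
grip_force: 0.0
rack pos [-39.  -42.7 183.3] q [  4. -17. 120. -31.  77.   5.] F [ 0.3 -0.6 -0.7] gap 70.1 0.0 t 10.0167
shift tool [168.3 -11.5 -93.7] after turn [167.7 -22.  -93. ] turn [1.7 0.1 2.6]
tilt deg x,y [ 0.1 -0.8]
```

```bash
python3 -m handwheel '[[0,0,0,1.7,0.1,2.6,0.07],[0.033,-0.004,-0.018,0,0,0,0.07],[0.033,-0.004,-0.018,0,0,0,0.07],[0.034,-0.005,-0.019,0,0,0,0.07],[0.034,-0.005,-0.019,0,0,0,0.07],[0.034,-0.004,-0.019,0,0,0,0.07],[0,0,0,0,0,0,0.07],[0,0,0,0,0,0,0.07]]'; python3 go.py -61 149 75 -30 0
```

```text
time: 10.73
tool_pos: [397.7, 101.9, 177.3]
tcp_rot: [-179.6, 30.1, 94.3]
ft_force: [1.1, -0.1, -0.0]
finger_gap: 69.8
grip_force: 0.0
rack pos [-63.  151.6 177.3] q [ 29.  -7. 113. -27.  89.  29.] F [ 1.1 -0.1 -0. ] gap 69.8 0.0 t 10.7333
shift tool [49.   2.6 89.8] after turn [48.9  2.  89.9] turn [-0.1  0.1  0.6]
```

```bash
python3 -m handwheel '[[0.0122,0.0006,0.0225,0,0,0,0.07],[0.0122,0.0006,0.0225,0,0,0,0.07],[0.0122,0.0006,0.0225,0,0,0,0.07],[0.0122,0.0006,0.0225,0,0,0,0.07],[0,0,0,0,0,0.6,0.07],[0,0,0,0,0,0,0.07]]'; python3 go.py -61 149 43 -30 0;  python3 - <<'E'
from h import *
p,d=r.snapshot("side"); cv2.imwrite("pics/s3.png",cv2.resize(p[100:350,200:420],None,fx=2.2,fy=2.2))
E
```

```text
time: 11.23
tool_pos: [399.4, 96.0, 75.1]
tcp_rot: [-179.9, 30.1, 93.3]
ft_force: [0.5, -0.1, 0.3]
finger_gap: 69.7
grip_force: 0.0
rack pos [-61.6 145.7  75.1] q [ 28.   2. 116. -28.  78.  35.] F [ 0.5 -0.1  0.3] gap 69.7 0.0 t 11.2333
shift tool [19.   0.7 26. ] after turn [18.9  0.6 26.1] turn [-0.3  0.1 -0.3]
```

View pics/s3.png

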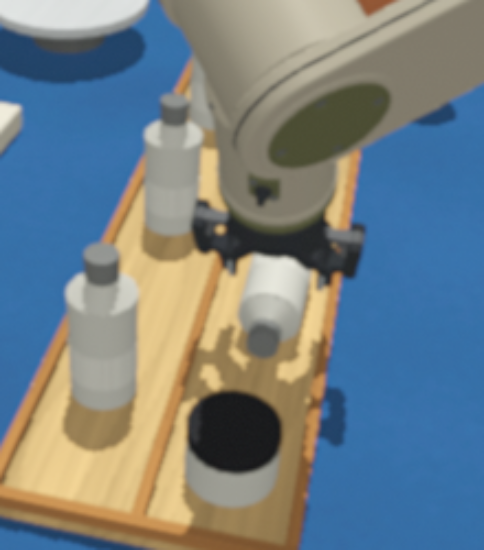

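Both fingers, at (230,265) and (320,280), straddle bottle_a, and the jars are clear. Now I grasp it, lift and turn it.

```bash
python3 -m handwheel '[[0.009,0.0003,0.0125,0,0,0,0.07],[0.009,0.0003,0.011,0,0,0,0.07],[0,0,0,0,0,0,0.07]]'; python3 -m handwheel '[[0,0,0,0,0,0,0.045],[0,0,0,0,0,0,0.045],[0,0,0,0,0,0,0.045],[0,0,0,0,0,0,0.045],[0,0,0,0,0,0,0.045]]' 50; python3 go.py -61 149 150 -30 0
```

```text
time: 11.53
tool_pos: [401.6, 101.6, 46.9]
tcp_rot: [179.9, 29.9, 93.2]
ft_force: [0.3, -0.1, -0.4]
finger_gap: 69.8
grip_force: 0.0
time: 11.95
tool_pos: [402.7, 102.1, 48.7]
tcp_rot: [179.7, 29.9, 93.1]
ft_force: [-1.6, 1.4, 7.0]
finger_gap: 54.6
grip_force: 53.2
rack pos [-58.  151.6  48.7] q [ 29.   5. 116. -28.  75.  37.] F [-1.6  1.4  7. ] gap 54.6 53.22406768798828 t 11.95
shift tool [-52.7  -2.5 -86.5] after turn [-52.9  -3.  -86.4] turn [ 0.  -0.1 -0.4]
```

```bash
python3 -m handwheel '[[-0.001,0,-0.002,0,0,0,0.045],[-0.004,0,-0.007,0,0,0,0.045],[-0.008,0,-0.013,0,0,0,0.045],[-0.01,0,-0.017,0,0,0,0.045],[-0.01,0,-0.017,0,0,0,0.045],[-0.009,0,-0.014,0,0,0,0.045],[-0.007,0,-0.011,0,0,0,0.045],[-0.003,0,-0.006,0,0,0,0.045]]'
python3 -m handwheel '[[0,0,0,0,4,0,0.045],[0,0,0,0,6,0,0.045],[0,0,0,0,6,0,0.045],[0,0,0,0,6,0,0.045],[0,0,0,0,6,0,0.045],[0,0,0,0,6,0,0.045],[0,0,0,0,6,0,0.045],[0,0,0,0,6,0,0.045]]'
python3 -m handwheel '[[0,0,0,0,6,0,0.045],[0,0,0,0,6,0,0.045],[0,0,0,0,6,0,0.045],[0,0,0,0,6,0,0.045],[0,0,0,0,6,0,0.045],[0,0,0,0,6,0,0.045],[0,0,0,0,5,0,0.045],[0,0,0,0,3,0,0.045]]'
python3 -m handwheel '[[0,0,0,0,0,0,0.045],[0,0,0,0,0,0,0.045]]'
python3 go.py -42 149 100 60 0; python3 meas.py -58 149
```

```text
time: 12.62
tool_pos: [402.2, 100.3, 150.5]
tcp_rot: [179.7, 29.8, 93.1]
ft_force: [-0.3, -0.3, -2.0]
finger_gap: 54.6
grip_force: 53.1
time: 13.28
tool_pos: [401.8, 99.9, 149.1]
tcp_rot: [179.7, -16.3, 93.4]
ft_force: [-0.4, -0.2, -4.4]
finger_gap: 54.0
grip_force: 53.2
time: 13.95
tool_pos: [400.9, 99.4, 147.3]
tcp_rot: [180.0, -60.4, 93.2]
ft_force: [-0.1, -0.3, -1.9]
finger_gap: 54.2
grip_force: 53.3
time: 14.12
tool_pos: [401.1, 99.8, 147.4]
tcp_rot: [-179.9, -60.1, 93.2]
ft_force: [-1.0, 0.1, -2.8]
finger_gap: 54.8
grip_force: 53.4
rack pos [-59.8 149.3 147.4] q [-32.   6. 118.  46.  97. -47.] F [-1.   0.1 -2.8] gap 54.8 53.38118255138397 t 14.1167
shift tool [-41.1  17.8  23.5] after turn [-41.2  17.8  23.4] turn [ 0.3 -0.1 -0.2]
n 2220 foot z 68.0
[[ 71.  -60.4 157.5]
 [ 79.  -60.  157.5]
 [ 87.  -59.8 157.8]
 [ 95.  -59.9 157.7]
 [103.  -59.9 157.8]
 [111.  -59.9 158. ]
 [119.  -59.6 157.8]
 [127.  -59.6 157.6]
 [135.  -59.5 157.6]
 [143.  -59.6 157.7]
 [151.  -59.4 157.7]
 [159.  -59.5 157.1]
 [167.  -59.3 155.2]]
tilt deg x,y [ 0.5 -0.6]
```

```bash
python3 -m handwheel '[[-0.006,0.003,0.0035,0,0,0,0.045],[-0.01,0.004,0.006,0,0,0,0.045],[-0.01,0.004,0.006,0,0,0,0.045],[-0.009,0.004,0.005,0,0,0,0.045],[-0.005,0.003,0.0025,0,0,0,0.045],[0,0,0,0,0,0,0.045],[0,0,0,0,0,0,0.045]]'
python3 -m handwheel '[[-0.002,0.001,0.001,0,0,0,0.045],[-0.002,0.001,0.001,0,0,0,0.045],[0,0.002,0,0,0,0,0.045],[0,0.0015,0,0,0,0,0.045],[0,0.001,0,0,0,0,0.045],[0,0,0,0,0,0,0.045]]'
python3 go.py -33.5 149 92 60 0
```

```text
time: 14.75
tool_pos: [419.7, 101.3, 102.5]
tcp_rot: [179.7, -60.1, 93.6]
ft_force: [0.4, -0.4, -3.2]
finger_gap: 54.4
grip_force: 53.4
time: 15.25
tool_pos: [426.4, 101.1, 97.9]
tcp_rot: [179.7, -60.1, 93.5]
ft_force: [-0.5, -0.1, -3.7]
finger_gap: 54.6
grip_force: 53.4
rack pos [-34.4 149.   97.9] q [-30.  16. 115.  46.  93. -50.] F [-0.5 -0.1 -3.7] gap 54.6 53.41879606246948 t 15.25
shift tool [-5.2  0.9  2.9] after turn [-5.2  0.9  2.9] turn [ 0.4 -0.1 -0.1]
```

```bash
python3 -m handwheel '[[-0.0015,0.0004,0.001,0,0,0,0.045],[-0.0015,0.0004,0.0008,0,0,0,0.045],[0,0,0,0,0,0,0.045]]'; python3 -m handwheel '[[-0.0008,0,0.0005,0,0,0,0.045],[0,0,0,0,0,0,0.045]]'; python3 -m handwheel '[[-0.0008,0,0.0005,0,0,0,0.045],[0,0,0,0,0,0,0.045]]'; python3 go.py -33.5 149 92 60 0
```

```text
time: 15.5
tool_pos: [426.9, 101.5, 94.9]
tcp_rot: [179.7, -60.2, 93.6]
ft_force: [-2.3, -1.9, 4.7]
finger_gap: 54.5
grip_force: 54.0
time: 15.67
tool_pos: [426.9, 101.5, 94.9]
tcp_rot: [179.7, -60.3, 93.6]
ft_force: [-3.9, -3.4, 12.1]
finger_gap: 54.6
grip_force: 54.6
time: 15.83
tool_pos: [426.9, 101.6, 94.8]
tcp_rot: [179.6, -60.3, 93.7]
ft_force: [-7.0, -5.8, 18.7]
finger_gap: 54.2
grip_force: 55.1
rack pos [-33.9 149.5  94.8] q [-30.  16. 114.  47.  92. -51.] F [-7.  -5.8 18.7] gap 54.2 55.13594448566437 t 15.8333
shift tool [-2.7  0.4  1. ] after turn [-2.7  0.4  1. ] turn [ 0.3 -0.3  0. ]
```

```bash
python3 -m handwheel '[[0.0014,0,-0.0008,0,0,0,0.045],[0,0,0,0,0,0,0.045]]' 20; python3 meas.py -33 158 |sed -n '1,3p;$p'; python3 -m handwheel '[[0,0,0,0,0,0,0.056],[0,0,0,0,0,0,0.058],[0,0,0,0,0,0,0.06],[0,0,0,0,0,0,0.063],[0,0,0,0,0,0,0.067],[0,0,0,0,0,0,0.07],[0,0,0,0,0,0,0.07]]'; python3 meas.py -33 158
```

```text
time: 16.0
tool_pos: [427.0, 101.4, 94.9]
tcp_rot: [179.7, -60.2, 93.6]
ft_force: [-1.9, -1.8, 6.7]
finger_gap: 54.1
grip_force: 53.7
n 1939 foot z 17.3
[[ 20.3 -33.9 157.6]
 [ 28.3 -33.6 157.3]
tilt deg x,y [ 0.3 -0.9]
time: 16.63
tool_pos: [426.9, 101.4, 93.9]
tcp_rot: [179.8, -60.1, 93.5]
ft_force: [-0.2, -0.4, 0.2]
finger_gap: 69.7
grip_force: 0.0
n 1816 foot z 17.8
[[ 20.8 -34.1 157.4]
 [ 28.8 -34.2 157.5]
 [ 36.8 -34.3 157.8]
 [ 44.8 -34.1 157.9]
 [ 52.8 -34.  157.9]
 [ 60.8 -34.  157.8]
 [ 68.8 -33.9 157.5]
 [ 76.8 -33.8 157.4]
 [ 84.8 -33.9 157.5]
 [ 92.8 -33.6 157.4]
 [100.8 -33.5 157.5]
 [108.8 -33.7 157.4]
 [116.8 -33.7 154.1]]
tilt deg x,y [ 0.4 -0.9]
```

```bash
python3 -m handwheel '[[0,0,-0.01,0,0,0,0.07],[0,0,-0.02,0,0,0,0.07],[0,0,-0.03,0,0,0,0.07],[0.01,0,-0.035,0,0,0,0.07],[0.03,0,-0.02,0,0,0,0.07],[0.03,0,-0.02,0,0,0,0.07],[0.03,-0.02,-0.02,0,0,0,0.07],[0,-0.02,0,0,0,0,0.07]]'; python3 -m handwheel '[[0,-0.04,-0.01,0,0,0,0.07],[0,-0.04,-0.01,0,0,0,0.07],[0,-0.04,0,0,0,0,0.07],[0,-0.03,0,0,0,0,0.07],[0,0,0,0,0,0,0.07],[0,0,0,0,0,0,0.07]]'
python3 meas.py -33 158|tail -1; python3 - <<'E'
from go import *
p,d=r.snapshot("top"); cv2.imwrite("pics/t9.png",p); V,U=np.mgrid[0:420,0:560].astype(float)
S=Rk.inv().apply((world("top",U,V,d)-[k["ctr"][0],k["ctr"][1],0]).reshape(-1,3)).reshape(420,560,3)
n,l,st,_=cv2.connectedComponentsWithStats(((abs(S[...,0])<118)&(abs(S[...,1])<400)&(S[...,2]>40)&(S[...,2]<170)&(d>0)).astype(np.uint8))
for i in range(1,n):
    if st[i,4]>60: q=S[l==i]; print(q.min(0).round(),q.max(0).round())
E
```

```text
time: 17.35
tool_pos: [393.2, 12.3, 264.3]
tcp_rot: [178.8, -59.7, 94.4]
ft_force: [-0.5, -0.5, 1.0]
finger_gap: 69.7
grip_force: 0.0
time: 17.85
tool_pos: [242.4, -11.8, 267.8]
tcp_rot: [179.7, -60.0, 93.4]
ft_force: [0.8, 0.7, -0.1]
finger_gap: 70.3
grip_force: 0.0
tilt deg x,y [ 0.1 -1.1]
[  35. -232.   40.] [  90. -176.  156.]
[ 35. -15.  41.] [ 91.  42. 156.]
[ 35. 233.  41.] [ 90. 289. 156.]
[ -61. -187.   40.] [  -5. -130.  157.]
[ -97. -354.   40.] [ -25. -282.   70.]
[-62. 132.  41.] [ -7. 187. 156.]
[-88. -39.  43.] [-17.  31.  69.]
[-91. 288.  41.] [-21. 360.  69.]
```

View pics/t9.png

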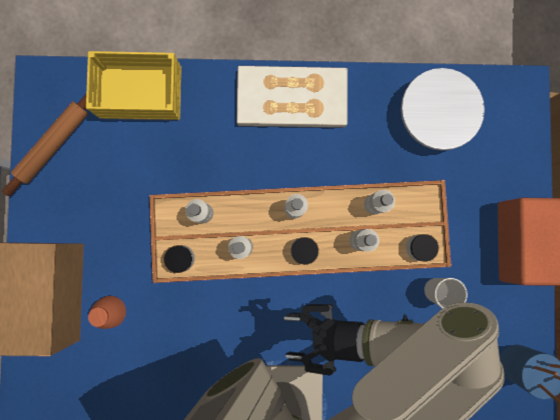

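Both bottles stand upright at (239,247) and (367,240) against the middle rail. The jars and rear bottles haven't moved, and the arm is clear.

```bash
python3 -c "
from bench import r
print(r.hand_in())"
```

```text
the job is handed in; nothing more can be done
None
```

I stood both bottles upright in their gaps against the middle rail, left the jars and rear bottles where they were, and handed the job in at about 18 s; the hand-in call gave no verdict.

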